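Seat a lock cylinder against the hidden stop of a clamping jig

ROBOT

A 7-joint arm with a two-finger parallel gripper is mounted at the origin on a cart in front of the work surface, level with it; the furniture and walls round the work are solid. World frame = base frame: x ahead of the robot, y to its left, z up, the work surface at z = 0. Lengths are in mm, angles in rad, forces in N, time in s.
With the tool pointing down it reaches from about 400 to 850 mm from the base axis. Payload 6.9 kg.
Tool frame: the origin (TCP) lies on the centre line of the jaws, within the pads' length; the fingertips stand 17 mm ahead of it and the grasp point (between the pads) lies 2 mm behind it (bot.tcp_to_tips is the distance from the TCP to the fingertips, in mm); z points along the fingers, y is the line along which they close (so a half turn about z gives the same grasp; the last joint's range is limited). The gripper opens to 85 mm and grips with 20 to 120 N. Pads are 22 mm wide; open, the fingers measure 114 mm over their backs; the gripper's body (76 mm by 85 mm) begins 54 mm behind the grasp point. The pads swing forward as they close: fully open they stand 13 mm farther back than shut.
Start: joints at [1.28, 0.507, -0.238, 1.5, 0.126, 1.149, -0.155], TCP at [241.513, -576.439, 215.075] pointing down, gripper open.
Joint ranges: [-3.08, 3.08], [-0.24, 2.05], [-1.43, 1.35], [0, 2.5], [-1.52, 4.66], [0.17, 1.96], [-2.89, 2.89]. Speed limits (rad/s): [2.39, 2.39, 3.14, 3.14, 3.14, 3.14, 3.14].

INTERFACE

Orientations are given as a unit quaternion [w, x, y, z].
In Python, from cell import bot gives the robot as it stands. Calls block until the motion is done:
- bot.move_to(position, orientation): joint-space move of the TCP to a pose.
- bot.line_to(position, v=150, attitude=None, guard=None): straight line of the TCP; attitude=None keeps the orientation; v is the mean speed in mm/s. With guard (N) it stops when the force on the tool has changed by that much, and returns True; else False.
- bot.move_j(angles): joint-space move.
- bot.grip(opening, grip_force=None): finger opening in mm; grip_force is the grip in N (None keeps the last); returns when the fingers have stopped.
- bot.wait(seconds).
- bot.solve_ik(position, orientation): joint angles nearest the present ones, or None.
- bot.get_state(): the state.
- bot.grab_frame(name): name is "scene" or "top" or "wrist"; returns (picture, depth): 384x512x3 uint8, red, green, blue; 384x512 float32, mm along the optical axis (not along the pixel's ray), 0 where there is no reading.
- bot.camera_params(name): a dict with "intrinsics" (3x3 intrinsics, pixels), "position" and "attitude" of the camera in the world. Camera axes: x right, y down, z forward; pixel columns grow to the right and rows downward; lengths in mm; the calibration is good to about 2 mm. A picture is of the moment at which its call begins: read the wrist's pose just before it. camera_params takes no time and is no camera call; for the wrist camera it gives the pose at the moment of the call.
A pose or a line that the arm cannot do raises bot.IKError and nothing moves.
- bot.job_done(): hands the job in; it is judged then, once.
The state is a dict: "t": time; "joint_pos": joint angles; "joint_velocities": joint speeds; "joint_torque": joint torques, N m; "ee_pos": TCP position; "ee_rot": TCP orientation; "force": force on the tool from outside, world axes, zero at the start; "wrist_torque": the same for the moment, N m; "opening": finger opening in mm; "gripper_force": force on a finger pad.
Only numpy, scipy, OpenCV 4.12 (cv2) and the standard library are available. Lean on these libraries where they do the work, as an engineer would, in place of code of your own. Each camera call takes 0.05 s, during which the arm holds its last target. There are 200 camera calls.

TASK

Mount the lock cylinder that stands nearest the clamping jig in the jig: set it on the jig's bed, slide it lengthwise into the slot until you feel it come up against the stop hidden inside, and press it home against the stop for a moment with about 15 N, never ramming it. Then, with the cylinder still fully home, swing the jig's lever clockwise as far as it goes to clamp it, and let go. Do not disturb the tin, the padlock or the loupe.

Things in the scene. Friction and masses are not known exactly. Their poses are not given: they have to be found in the camera images.
- cylinder_centre (a point): Centre of the loose nickel euro-profile lock cylinder (0.22 kg): a bar 62 mm long, 16 mm wide, 30 mm high, standing on the bench. The point is mid-length, mid-width, 15 mm above the underside. y axis: its length (ends alike, either may go first), x: width, z: up. The cam lug at mid-length stands 7 mm above the top and stays outside the slot.
- slot_mouth (a point): Centre of the slot's mouth, on the bed (10 mm above the bench). x axis: direction of pushing in; y: to the left of that; z: up. The slot is 20 mm wide (mouth flared to 27 mm over the first 7 mm) and 33 mm high under a fixed roof. Hidden inside is the end stop, a rigid plate set anywhere from 9 to 26 mm beyond the mouth, a different depth each time, found only by feel.
- jig: The clamping jig, screwed to the bench; origin on the bench under slot_mouth, same axes. Its bed, a steel plate 80 mm wide, reaches 77 mm out in front of the mouth; the aluminium block with the slot is 48 mm wide, 75 mm long, its roof 52 mm above the bench. The bed drags lightly (under 3 N); the stop is hard. A push of 12 to 18 N on the stop seats the cylinder; less may not, over 20 N is ramming.
- lever_post (a point): Clamp lever's handle: an upright black round post, 14 mm in diameter, on the end of the flat lever bar over the jig's roof. The point is on the post's axis, 10 mm below its top and 14 mm above the bar, 74 mm above the bench. Grip or push it from above; it moves on a level circle of 62 mm radius about lever_pivot.
- lever_pivot (a point): On the lever's upright hinge axis, on the jig's roof, 50 mm beyond the mouth along the slot, 52 mm above the bench. Same axes as slot_mouth.
- clamp_lever (a joint): Lever angle, rad: 0 = open, bar pointing left (+y of slot_mouth); grows clockwise seen from above to a hard end at 1.2 (bar pointing away from the mouth, 69 degrees round). It stays where it is left. Moving it takes 3 to 10 N at the post; from about 1.0 rad its pad inside the roof meets the cylinder. Clamped above 1.08.
- pin_tin: Bystander: round tin with a teal lid, 70 mm diameter, 24 mm high; origin under its centre.
- padlock: Bystander: brass padlock standing on the bench, 45 x 18 mm, 70 mm high; origin under its centre.
- loupe: Bystander: small black loupe, 33 mm diameter, 30 mm high; origin under its centre.
Things that resemble listed ones, but are neither listed nor needed, are in the scene too. Leave any turquoise look-alike of the part that bears cylinder_centre alone.

How it is judged:
By the outcome, as a careful person would: the job done as asked, in the order asked, and still so for the second after the job is handed in, with the robot touching nothing.
It also fails if it takes over 72 s, if anything falls off the work surface, if the arm or the gripper's body presses on something with over 40 N, if the wrist force passes 120 N, or if a joint passes its speed limit or range.

## Working session

There is one attempt and no reset: what is moved stays moved. The work goes in short steps, each a Python script; the robot and the scene stay as the last script left them, time stands still between calls to the robot, and variables do not carry over. Pictures are saved under pics/ and viewed, at most 10 in all, crops included, and the job is handed in when it is done.

```bash
mkdir -p pics
cat > h.py <<'E'
import numpy as np, cv2
from scipy.spatial.transform import Rotation as R
from cell import bot
def Rm(q): q=np.array(q,float); return R.from_quat([q[1],q[2],q[3],q[0]]).as_matrix()
def snap(name,fn):
    p=bot.camera_params(name); im,d=bot.grab_frame(name)
    np.savez(f'pics/{fn}.npz',im=im,d=d,K=p['intrinsics'],t=p['position'],q=p['attitude'])
    cv2.imwrite(f'pics/{fn}.png',im[:,:,::-1]); return load(fn)
def load(fn):
    z=np.load(f'pics/{fn}.npz'); K=z['K'];d=z['d']
    v,u=np.mgrid[:384,:512]
    c=np.stack([(u-K[0,2])/K[0,0]*d,(v-K[1,2])/K[1,1]*d,d],-1)
    P=c@Rm(z['q']).T+z['t']; P[d==0]=np.nan
    return z['im'],P
def down(yaw): # tool z down; closing axis y at world angle yaw
    y=np.array([np.cos(yaw),np.sin(yaw),0]); zz=np.array([0,0,-1.]); x=np.cross(y,zz)
    q=R.from_matrix(np.stack([x,y,zz],1)).as_quat(); return [q[3],q[0],q[1],q[2]]
E
python3 - <<'E'
from h import *
for n in('scene','top'): snap(n,n+'0'); p=bot.camera_params(n); print(n,p)
s=bot.get_state(); print(s)
a=cv2.imread('pics/scene0.png');b=cv2.imread('pics/top0.png')
cv2.imwrite('pics/both.png',cv2.resize(np.vstack([a,b]),None,fx=.78,fy=.78))
cv2.imwrite('pics/topL.png',cv2.resize(b,(800,600)))
E
```

```text
scene {'intrinsics': array([[420.6161533 ,   0.        , 261.93942765],
       [  0.        , 420.6161533 , 192.69196705],
       [  0.        ,   0.        ,   1.        ]]), 'position': array([-38.04534213, 468.71411402, 733.27234349]), 'attitude': array([ 0.20457285, -0.43181352,  0.80004205, -0.36279436])}
top {'intrinsics': array([[487.74221986,   0.        , 264.79376333],
       [  0.        , 487.74221986, 194.43932059],
       [  0.        ,   0.        ,   1.        ]]), 'position': array([ 519.51729446,   64.37671769, 1352.00994723]), 'attitude': array([-0.02558011,  0.7079907 , -0.70559101,  0.01536769])}
{'t': 0.1, 'joint_pos': array([ 1.2794809 ,  0.50824152, -0.23751392,  1.50100454,  0.12567726,
        1.148879  , -0.15480543]), 'joint_velocities': array([-1.75018265e-03, -2.93096603e-03, -2.79207755e-04, -1.67771324e-03,
        1.97812660e-05,  3.37206572e-04,  4.53672141e-05]), 'joint_torque': array([-4.59843170e-03, -6.21834469e+01, -2.19424032e+00, -2.50201911e+01,
        1.26292850e-02,  7.95002736e-03, -4.89197828e-05]), 'ee_pos': array([ 241.30786135, -576.04486536,  214.33337705]), 'ee_rot': array([-7.57923959e-04,  9.80383513e-01,  1.97097862e-01, -1.58648106e-04]), 'force': array([-0.3791038 ,  0.81706953,  0.64107447]), 'wrist_torque': array([ 0.00133345, -0.01187444,  0.01545025]), 'gripper_force': 0.0, 'opening': 85.36663594259333}
```

View pics/topL.png

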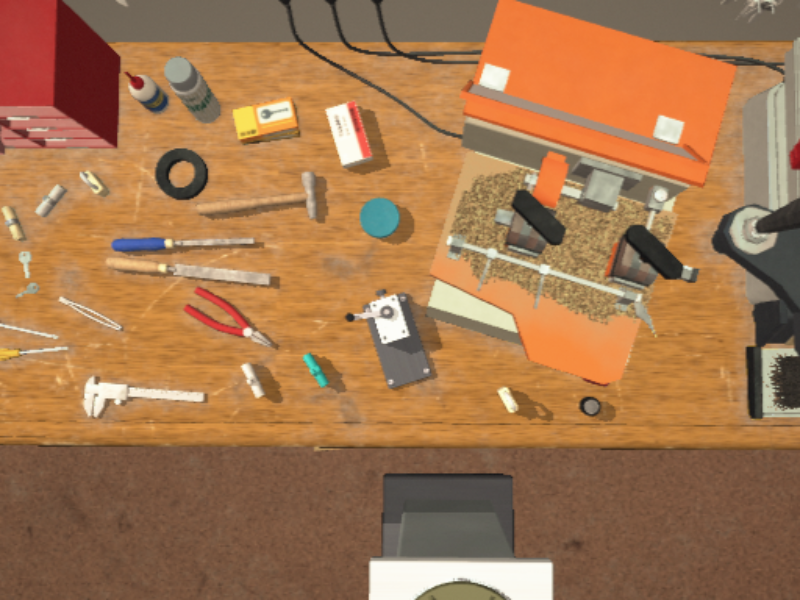

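View pics/scene0.png

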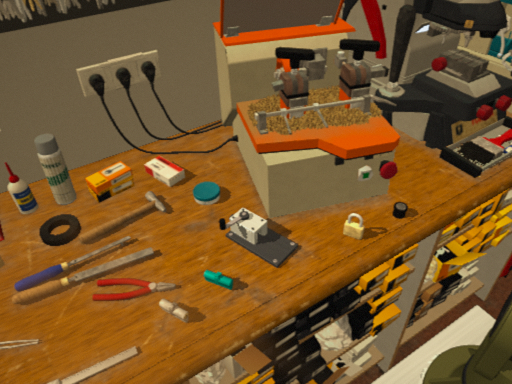

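The top view (800-px scale) shows the jig at (400,340), with its mouth facing the robot and its lever post at (349,317). The nickel cylinder is at (252,380), the turquoise look-alike at (316,370), the tin at (380,217), the padlock at (508,400) and the loupe at (590,406). Next I'll convert these to positions from depth.

Run:
```python
from h import *
im,P=load('top0')
s=512/800
def at(u,v): return P[int(v*s),int(u*s)].round(0)
for n,u,v in [('cyl',252,380),('turq',316,370),('post',349,317),('pivot',387,312),('roof',395,325),('bed',405,365),('bedL',393,387),('bedR',432,375),('tin',380,217),('padlock',506,398),('loupe',590,406),('hammer',310,195)]: print(n,at(u,v))
def seg(name,x0,x1,y0,y1,z0,z1):
    m=(P[...,0]>x0)&(P[...,0]<x1)&(P[...,1]>y0)&(P[...,1]<y1)&(P[...,2]>z0)&(P[...,2]<z1)
    q=P[m][:,:2].astype(np.float32); r=cv2.minAreaRect(q); print(name,len(q),q.mean(0),r,P[m][:,2].mean())
c=at(252,380); seg('cyl',c[0]-45,c[0]+45,c[1]-35,c[1]+35,15,60)
c=at(395,325); seg('roof',c[0]-60,c[0]+60,c[1]-45,c[1]+45,46,57)
c=at(405,365); seg('bed+',c[0]-100,c[0]+130,c[1]-80,c[1]+80,6,58)
```

```text
cyl [464. 363.  35.]
turq [483. 254.  27.]
post [573. 192.  82.]
pivot [582. 130.  68.]
roof [559. 117.  50.]
bed [491.  99.  14.]
bedL [453. 121.   4.]
bedR [472.  53.   5.]
tin [752. 144.  23.]
padlock [436. -73.  34.]
loupe [ 423. -219.   28.]
hammer [791. 269.  19.]
cyl 154 [464.4236  363.94006] ((463.9322509765625, 364.51080322265625), (63.485225677490234, 17.291378021240234), 28.411544799804688) 28.64105262642935
roof 402 [567.0935   125.558655] ((568.59619140625, 129.37234497070312), (74.80621337890625, 52.81168746948242), 17.835906982421875) 52.462041723400326
bed+ 1585 [531.7112  111.44838] ((510.10845947265625, 94.58554077148438), (226.0871124267578, 156.53822326660156), 5.094454765319824) 22.809652575467794
```

Run:
```python
from h import *
im,P=load('top0')
for x0 in range(350,900,50):
    print(x0,[int(np.nanmax(np.where((P[...,0]>=x0)&(P[...,0]<x0+50)&(P[...,1]>=y)&(P[...,1]<y+50),P[...,2],-9))) for y in range(-350,400,50)])
p=bot.camera_params('wrist');s=bot.get_state()
Rt=Rm(s['ee_rot']);print('cam in tool',Rt.T@(p['position']-s['ee_pos']),'\n',Rt.T@Rm(p['attitude']),p['intrinsics'])
for pos in [(380,-450,400),(470,-100,400),(440,200,400),(500,120,300),(464,364,250)]:
  for yaw in (18,108,-72,-18,28,62,118,-62):
    q=bot.solve_ik(pos,down(np.radians(yaw))); print(pos,yaw,None if q is None else np.round(q,2))
```

```text
350 [8, 8, 9, 7, 8, 9, 8, 7, 6, 8, 8, 7, 7, 6, 6]
400 [8, 8, 37, 8, 8, 72, 8, 7, 9, 7, 8, 8, 7, 33, 33]
450 [8, 6, 205, 207, 204, 35, 7, 8, 19, 16, 9, 37, 43, 9, 42]
500 [7, 244, 206, 205, 206, 205, 119, 7, 54, 59, 14, 8, 34, 15, 18]
550 [7, 249, 254, 214, 224, 225, 205, 175, 172, 68, 88, 8, 9, 8, 18]
600 [296, 366, 368, 261, 250, 247, 240, 205, 202, 57, 30, 7, 9, 18, 20]
650 [211, 293, 366, 363, 367, 368, 295, 254, 204, 9, 7, 7, 9, 13, 19]
700 [357, 482, 483, 480, 324, 366, 364, 213, 10, 33, 30, 7, 17, 8, 20]
750 [356, 443, 481, 482, 482, 482, 482, 211, 9, 29, 31, 9, 28, 26, 25]
800 [356, 361, 365, 398, 429, 444, 484, 482, 8, 8, 31, 34, 28, 8, 7]
850 [354, 355, 356, 355, 356, 360, 392, 411, 8, 7, 38, 34, 44, 65, 65]
cam in tool [  68.06633273    0.85754142 -159.44389477] 
 [[ 1.37136160e-04 -9.63260609e-01 -2.68568391e-01]
 [ 9.99999833e-01 -1.87752632e-05  5.77959336e-04]
 [-5.61767905e-04 -2.68568425e-01  9.63260445e-01]] [[275.6070185    0.         250.92229794]
 [  0.         275.6070185  197.30114747]
 [  0.           0.           1.        ]]
(380, -450, 400) 18 [ 1.22  0.41 -
[... 1826 characters left out ...]

(500, 120, 300) 62 [ 0.54  0.51 -1.32  1.63  0.5   1.4   0.24]
(500, 120, 300) 118 [ 0.5   0.46 -1.22  1.63  0.44  1.37  1.28]
(500, 120, 300) -62 [ 0.41  0.39 -1.01  1.63  0.34  1.31 -1.74]
(464, 364, 250) 18 [-0.06  0.62 -1.16  1.53  0.58  1.37 -0.95]
(464, 364, 250) 108 [-0.04  0.65 -1.23  1.53  0.62  1.39  0.58]
(464, 364, 250) -72 [-0.04  0.65 -1.21  1.53  0.61  1.39 -2.55]
(464, 364, 250) -18 [-0.13  0.56 -0.98  1.53  0.48  1.31 -1.48]
(464, 364, 250) 28 [-0.05  0.63 -1.18  1.53  0.59  1.38 -0.79]
(464, 364, 250) 62 [-0.04  0.65 -1.23  1.53  0.62  1.39 -0.22]
(464, 364, 250) 118 [-0.04  0.65 -1.23  1.53  0.62  1.39  0.75]
(464, 364, 250) -62 [-0.13  0.56 -0.97  1.53  0.47  1.3  -2.24]
```

Run:
```python
from h import *
a=np.radians(108)
bot.move_to([380,-400,400],down(np.radians(18)))
bot.move_to([450,-60,400],down(np.radians(62)))
bot.move_to([490,103,250],down(a)); 
print(bot.get_state()['t'],bot.get_state()['joint_pos'].round(2)); bot.wait(.2)
snap('wrist','w1')
im,P=load('w1'); print(bot.get_state()['t'])
cv2.imwrite('pics/w1L.png',cv2.resize(im[:,:,::-1],(800,600)))
im,P=load('top0')
for x0 in range(400,660,20):
    print(x0,[int(np.nanmax(np.where((P[...,0]>=x0)&(P[...,0]<x0+20)&(P[...,1]>=y)&(P[...,1]<y+20),P[...,2],-9))) for y in range(-60,220,20)])
```

```text
3.425 [ 0.52  0.46 -1.16  1.75  0.45  1.23  1.12]
3.675
400 [5, 5, 8, 7, 5, 7, 6, 5, 4, 7, 7, 6, 8, 8]
420 [6, 4, 8, 5, 6, 7, 6, 9, 6, 6, 5, 5, 7, 6]
440 [6, 7, 7, 6, 6, 7, 6, 11, 16, 13, 7, 5, 5, 4]
460 [7, 7, 4, 7, 8, 13, 16, 19, 14, 15, 9, 5, 9, 6]
480 [6, 6, 6, 6, 7, 10, 17, 15, 15, 16, 12, 4, 4, 5]
500 [5, 7, 5, 6, 6, 6, 17, 14, 15, 17, 15, 5, 5, 8]
520 [7, 7, 5, 7, 6, 5, 14, 51, 58, 59, 51, 6, 4, 5]
540 [172, 171, 128, 36, 5, 6, 8, 54, 58, 57, 57, 13, 7, 6]
560 [199, 175, 174, 174, 172, 167, 73, 31, 64, 67, 64, 65, 88, 8]
580 [204, 205, 203, 175, 173, 174, 155, 16, 62, 68, 61, 45, 7, 5]
600 [204, 205, 223, 204, 203, 174, 6, 14, 57, 56, 53, 7, 5, 5]
620 [211, 230, 226, 205, 205, 204, 9, 8, 7, 35, 34, 8, 6, 7]
640 [247, 250, 240, 211, 211, 204, 6, 6, 8, 5, 6, 7, 5, 6]
```

View pics/w1L.png

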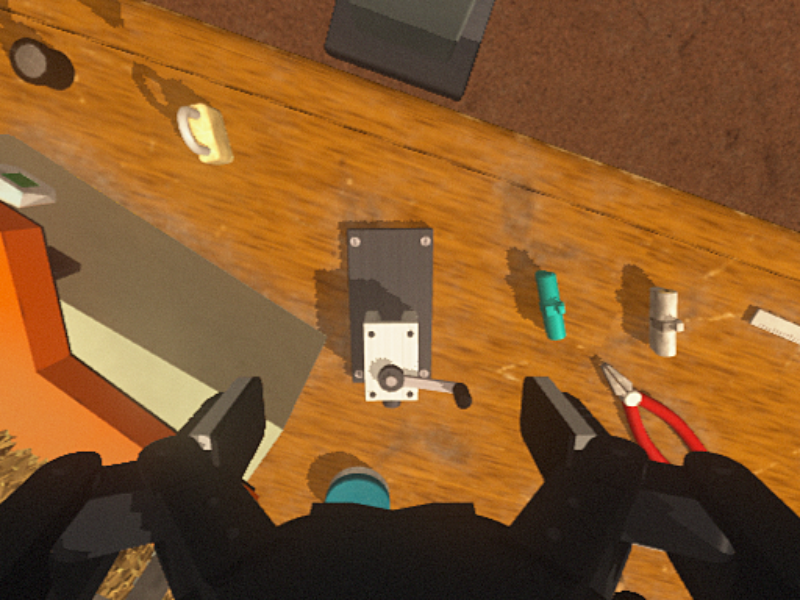

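The wrist view (800-px scale) looks back at the robot. The bed spans (348,228)–(433,380), the bright roof (363,322)–(420,400), the dark flared cheeks end near row 312, and the post is at (462,396). The nickel cylinder is at (664,320) and clear of the turquoise one at (551,305). Next is fitting on the known height planes.

```bash
cat >> h.py <<'E'
def ray(fn,uv,z):
    d=np.load(f'pics/{fn}.npz'); uv=np.atleast_2d(uv).astype(float)
    r=np.c_[uv,np.ones(len(uv))]@np.linalg.inv(d['K']).T@Rm(d['q']).T
    return d['t']+r*((z-d['t'][2])/r[:,2])[:,None]
def fit(fn,mask,z,box):
    u0,v0,u1,v1=box; m=np.zeros_like(mask,np.uint8); m[v0:v1,u0:u1]=mask[v0:v1,u0:u1]
    m=cv2.morphologyEx(m,cv2.MORPH_OPEN,np.ones((2,2)))
    c=max(cv2.findContours(m,0,2)[0],key=cv2.contourArea)[:,0]
    w=ray(fn,c,z)[:,:2]; (cx,cy),(a,b),th=cv2.minAreaRect(w.astype(np.float32))
    if b>a: a,b,th=b,a,th+90
    return np.array([cx,cy]),(a,b),(th+90)%180-90,w
E
python3 - <<'E'
from h import *
im,P=load('w1'); g=im.astype(int); mx=g.max(-1); mn=g.min(-1); s=.64
B=lambda *b:[int(k*s) for k in b]
print('roof',fit('w1',((mn>150)&(mx-mn<50)),52,B(340,300,440,420))[:3])
Z=P[...,2]
print('bed',fit('w1',((mx<110)&(mx-mn<40)&(Z>4)&(Z<16)),10,B(335,215,445,318))[:3])
print('cyl col',fit('w1',((mn>100)&(mx-mn<60)),30,B(630,270,700,370))[:3])
print('cyl z',fit('w1',((Z>20)&(Z<36)),30,B(630,270,700,370))[:3])
print('post top',fit('w1',((mx<70)&(Z>70)&(Z<95)),84,B(440,370,485,420))[:3])
print('bedfront corners',ray('w1',np.array([[349,228],[433,229]])*s,10))
print('cheek tips',ray('w1',np.array([[373,311],[408,311]])*s,43))
print('pivot',ray('w1',np.array([[390,377]])*s,68))
c=cv2.imread('pics/w1.png')[130:265,205:320]; c2=cv2.imread('pics/w1.png')[165:240,395:465]
cv2.imwrite('pics/crop1.png',np.hstack([cv2.resize(c,None,fx=4,fy=4),cv2.resize(c2,(330,540))[:540]]))
E
```

```text
roof (array([571.1583252, 126.2004776]), (72.51588439941406, 47.905662536621094), 17.840221405029297)
bed (array([502.3984375 , 103.03398895]), (84.0238265991211, 78.72150421142578), 17.800628662109375)
cyl col (array([481.63348389, 373.31738281]), (24.052581787109375, 5.749837875366211), 27.932519912719727)
cyl z (array([465.57858276, 359.98617554]), (66.06163024902344, 19.956031799316406), 27.27375602722168)
post top (array([570.027771  , 188.37463379]), (17.608566284179688, 11.752344131469727), 20.11724853515625)
bedfront corners [[472.7458477   52.9562195   10.        ]
 [450.04334609 126.62911079  10.        ]]
cheek tips [[532.20559907  95.81474673  43.        ]
 [522.69722461 125.39720601  43.        ]]
pivot [[577.25222345 126.21386211  68.        ]]
```

View pics/crop1.png

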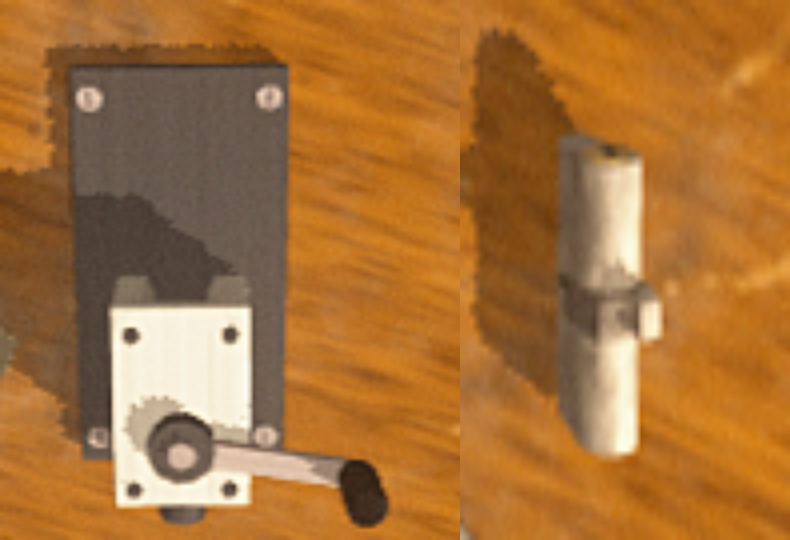

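The crop shows the jig clean: cheeks end about 8 mm ahead of the bright roof, and the lever is open. The cylinder stands with its lug up, yawed about 27.5°. The jig yaw is 17.8° and the mouth is near (533,113.5). Next is one closer look over the cylinder.

Run:
```python
from h import *
th=np.radians(27.6); e=np.array([np.cos(th),np.sin(th)]); c=np.array([465,361.])
bot.grip(45,60)
g=c-18*e
bot.move_to([*(g),170],down(th+np.pi/2))
bot.wait(.2); snap('wrist','w2'); print(bot.get_state()['t'],bot.get_state()['opening'],bot.get_state()['force'])
im,P=load('w2'); Z=P[...,2]
cv2.imwrite('pics/w2L.png',cv2.resize(im[:,:,::-1],(800,600)))
m=(Z>24)&(Z<33)&(abs(P[...,0]-c[0])<50)&(abs(P[...,1]-c[1])<40)
q=P[m]; print(len(q),q.mean(0),cv2.minAreaRect(q[:,:2].astype(np.float32)))
v,u=np.nonzero(m); w=ray('w2',np.c_[u,v],30)[:,:2]; print(w.mean(0),cv2.minAreaRect(w.astype(np.float32)))
```

```text
5.4333 44.925529060758414 [ 0.41792694 -0.04382738 -0.66071801]
680 [462.92941099 361.12295708  29.12897336] ((464.2692565917969, 361.81695556640625), (63.238494873046875, 16.71305274963379), 26.241077423095703)
[462.73425226 361.00919599] ((463.3892517089844, 361.5609436035156), (63.55339431762695, 16.697242736816406), 25.85668182373047)
```

View pics/w2L.png

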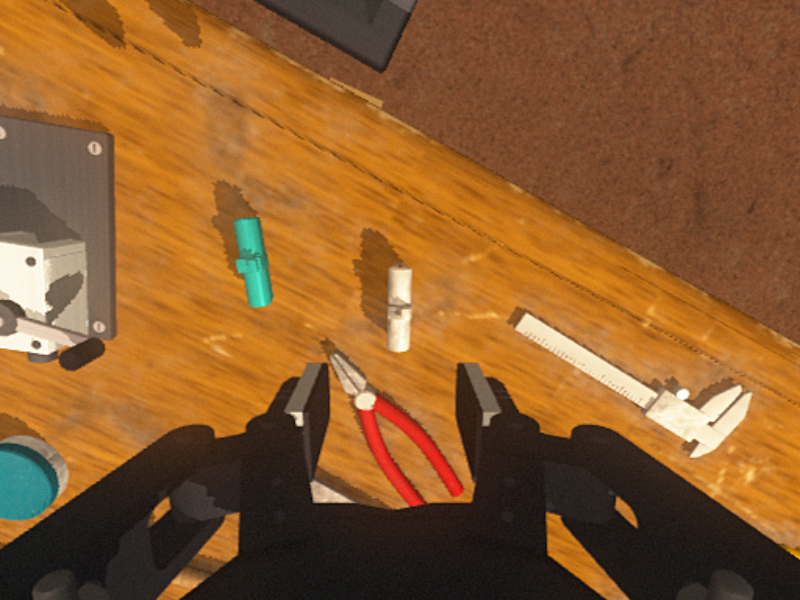

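The cylinder spans (400,265)–(399,350) px, parallel to the tool and free of neighbours, so I'm grasping its robot-side half.

Run:
```python
from h import *
th=np.radians(27); e=np.array([np.cos(th),np.sin(th)]); c=np.array([463.8,361.7]); g=c-18*e
q=down(th+np.pi/2)
bot.line_to([*g,60],v=120,attitude=q)
print(bot.line_to([*g,25],v=60,guard=8))
bot.grip(10,60); s=bot.get_state(); print(s['opening'],s['gripper_force'],s['ee_pos'],s['force'])
bot.line_to([*g,110],v=100); bot.wait(.2)
s=bot.get_state(); print(s['t'],s['opening'],s['force'],s['wrist_torque'])
# view pose behind the jig
yw=np.radians(17.8); ex=np.array([np.cos(yw),np.sin(yw)]); m=np.array([533,113.5])
bot.move_to([*(m-75*ex),150],down(yw+np.pi/2)); bot.wait(.2)
snap('wrist','w3'); s=bot.get_state(); print(s['t'],s['ee_pos'],s['force'])
im,P=load('w3'); cv2.imwrite('pics/w3L.png',cv2.resize(im[:,:,::-1],(800,600)))
```

```text
False
10.207989209439992 0.0 [447.84659448 353.53694845  25.13992615] [-0.12437455  0.636752   -0.71459804]
8.8667 9.762085918096714 [ 0.32459002  0.10328459 -0.34792884] [-0.01034248 -0.02288225  0.00585645]
10.1583 [461.56993838  91.83244695 149.96743928] [-0.26099899 -0.2262147  -0.35562179]
```

View pics/w3L.png

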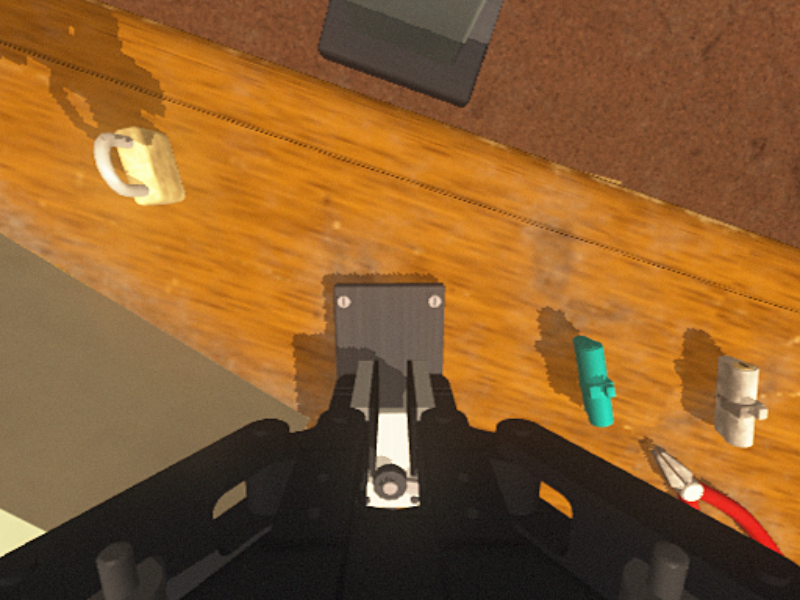

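The jaws are empty: the cylinder still stands at (738,400) px, and the opening of 10 mm shows the pads missed it. I'll measure where it stands now.

Run:
```python
from h import *
im,P=load('w3'); Z=P[...,2]
for lo,hi in((24,33),(34,42)):
    m=(Z>lo)&(Z<hi)&(abs(P[...,0]-470)<80)&(abs(P[...,1]-361)<50)
    q=P[m]; print(len(q),q.mean(0),cv2.minAreaRect(q[:,:2].astype(np.float32)))
    v,u=np.nonzero(m); w=ray('w3',np.c_[u,v],30)[:,:2]; print(w.mean(0),cv2.minAreaRect(w.astype(np.float32)))
cv2.imwrite('pics/cyl3.png',cv2.resize(cv2.imread('pics/w3.png')[215:295,445:500],None,fx=6,fy=6))
s=bot.get_state();p=bot.camera_params('wrist');Rt=Rm(s['ee_rot']);print(Rt.round(3),Rt.T@(p['position']-s['ee_pos']))
```

```text
768 [463.64026437 357.96850879  28.84125638] ((464.4404602050781, 361.2126159667969), (63.46757507324219, 17.37728500366211), 25.786455154418945)
[463.37324543 356.81746481] ((463.4156799316406, 359.6085205078125), (66.8076171875, 23.80401039123535), 26.457523345947266)
61 [462.7794924  364.10903594  36.56347489] ((465.1974182128906, 363.0256652832031), (9.432201385498047, 13.909286499023438), 39.29753112792969)
[464.36939581 371.19627341] ((463.5714111328125, 368.2641906738281), (17.48204231262207, 9.505928993225098), 81.5650405883789)
[[-0.951 -0.308 -0.   ]
 [-0.308  0.951  0.001]
 [-0.     0.001 -1.   ]] [  68.57318335   -0.88462014 -159.45091062]
```

View pics/cyl3.png

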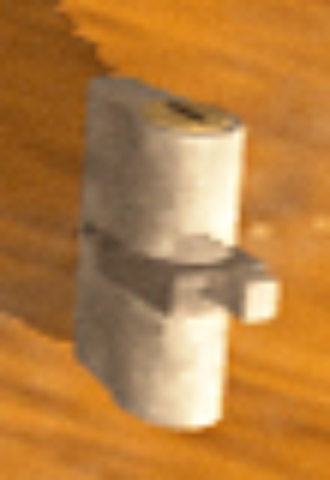

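Run:
```python
from h import *
s=bot.get_state(); Rt=Rm(s['ee_rot'])
im,P=load('w3'); T=(P-s['ee_pos'])@Rt
for (u,v) in [(366,364),(366,375),(366,390),(366,403),(418,364),(420,375),(424,390),(424,403),(345,400),(450,400)]:
    print(u,v,T[int(v*.64),int(u*.64)].round(1))
m=(abs(T[...,1])<40)&(T[...,2]>-60)&(T[...,2]<40); print(T[m].min(0),T[m].max(0), np.percentile(T[m][:,2],[50,90,99,99.9]))
z=np.load('pics/w2.npz'); im,P=load('w2')
```

```text
366 364 [ 11.3  -9.7 -24.3]
366 375 [ 10.7  -9.2 -32.9]
366 390 [ 10.7  -8.6 -42.8]
366 403 [ 10.6  -8.1 -50.4]
418 364 [ 10.8   7.8 -23. ]
420 375 [ 11.1   7.7 -33.9]
424 390 [ 11.2   8.5 -43.8]
424 403 [ 10.8   8.  -50.8]
345 400 [  6.9 -15.2 -42.4]
450 400 [  7.3  16.6 -43.2]
[-11.60173516 -26.85652208 -59.99425222] [ 13.87748512  24.80756707 -20.51271391] [-44.13689589 -27.69167264 -22.04952605 -21.11469028]
```

Run:
```python
from h import *
print(bot.tcp_to_tips)
th=np.radians(26.5); e=np.array([np.cos(th),np.sin(th)]); c=np.array([464,361.2]); g=c-18*e
q=down(th+np.pi/2)
bot.grip(34); bot.move_to([*g,100],q); bot.wait(.1)
f0=bot.get_state()['force']
bot.line_to([*g,20],v=120)
print('guard',bot.line_to([*g,-14],v=40,guard=5)); s=bot.get_state(); print(s['ee_pos'],s['force']-f0)
bot.grip(8,60); s=bot.get_state(); print(s['opening'],s['gripper_force'],s['ee_pos'],s['force']-f0)
if s['opening']>12:
    bot.line_to([*g,100],v=100); bot.wait(.2)
    s=bot.get_state(); print(s['t'],s['opening'],s['force']-f0,s['wrist_torque'])
    snap('wrist','w4'); im,P=load('w4'); cv2.imwrite('pics/w4L.png',cv2.resize(im[150:384,120:400,::-1],None,fx=2.4,fy=2.4))
```

```text
17.0
guard False
[447.92899027 353.35341906 -13.81992418] [0.53131695 0.45056959 0.39772806]
15.397142397314385 58.55082917958498 [447.97465631 353.41654449 -13.61114994] [-0.51464801 -0.66442085  3.35477703]
15.2667 15.112703980195814 [-0.33857806  0.52013337 -2.27551837] [-0.01131343  0.01525339  0.03665547]
```

The documented tip offset doesn't match this gripper. Depth puts the tips 21.5 mm behind the TCP, and correcting for that got the grasp: opening 15 mm, 2.3 N weight. I'll check how the cylinder sits in the jaws.

View pics/w4L.png

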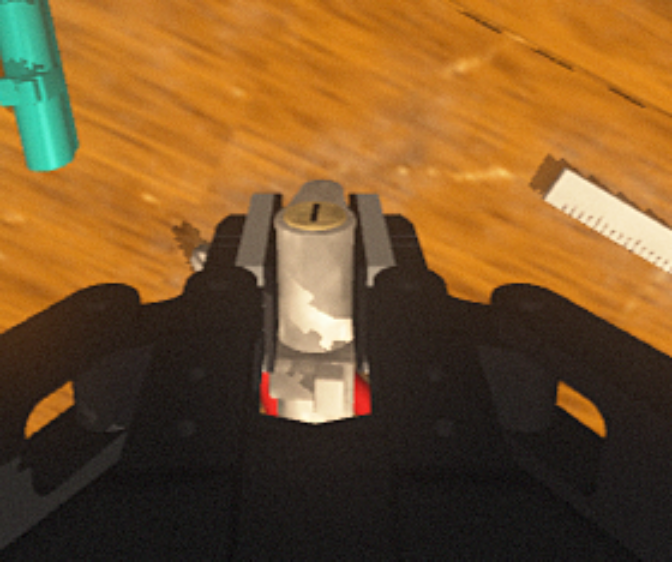

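Run:
```python
from h import *
s=bot.get_state(); Rt=Rm(s['ee_rot'])
im,P=load('w4'); T=(P-s['ee_pos'])@Rt
m=(abs(T[...,1])<12)&(T[...,2]>-60)&(T[...,2]<40)&(T[...,0]>11.8)&(T[...,0]<45)
q=T[m]; print(len(q),q.min(0),q.max(0),np.median(q,0))
for x in range(12,32,4):
    k=abs(q[:,0]-x)<2; print(x,k.sum(),q[k][:,1].min().round(1),q[k][:,1].max().round(1),q[k][:,2].min().round(1),np.median(q[k][:,2]).round(1)) if k.any() else 0
```

```text
580 [ 11.80002954 -11.8421474  -59.96876714] [ 13.96945772  11.87049282 -14.87546472] [ 12.41198024  -0.45035998 -35.48160307]
12 580 -11.8 11.9 -60.0 -35.5
```

The cylinder sits straight between the pads, its end 13 mm behind the tool axis and its lug clear. Now I'll set it on the bed and feel for the stop.

```bash
cat >> h.py <<'E'
yw=np.radians(17.8); ex=np.array([np.cos(yw),np.sin(yw)]); ey=np.array([-ex[1],ex[0]]); M=542.5*ex-55.6*ey; Q=down(yw+np.pi/2)
def at(s,l=0): return M+s*ex+l*ey
def rep(f0):
    s=bot.get_state(); d=s['ee_pos'][:2]-M; f=s['force']-f0
    print('t %.2f s %.2f l %.2f z %.2f | fx %.2f fy %.2f fz %.2f | op %.1f'%(s['t'],d@ex,d@ey,s['ee_pos'][2],f[:2]@ex,f[:2]@ey,f[2],s['opening'])); return f
E
python3 - <<'E'
from h import *
bot.move_to([*at(-57),60],Q); bot.wait(.2); f0=bot.get_state()['force']; np.save('f0.npy',f0); rep(f0)
bot.line_to([*at(-57),0],v=80); rep(f0)
print(bot.line_to([*at(-57),-8],v=10,guard=3)); rep(f0)
z=bot.get_state()['ee_pos'][2]
if z>-7:
    bot.line_to([*at(-57),z+.3],v=10); rep(f0)
    print(bot.line_to([*at(-57+37),z+.3],v=10,guard=6)); rep(f0); bot.wait(.1); rep(f0)
E
```

```text
t 16.54 s -56.28 l 1.65 z 60.33 | fx 0.00 fy 0.00 fz 0.00 | op 15.3
t 17.44 s -56.72 l 0.15 z 0.28 | fx -0.45 fy 1.44 fz 0.89 | op 15.4
True
t 17.93 s -56.94 l -0.09 z -3.68 | fx -1.22 fy -0.24 fz 6.61 | op 15.5
t 18.19 s -57.05 l 0.01 z -3.49 | fx -0.45 fy 1.02 fz 0.86 | op 14.9
True
t 21.12 s -24.58 l -0.04 z -3.67 | fx -0.77 fy 0.84 fz 8.34 | op 14.9
t 21.22 s -24.54 l -0.01 z -3.67 | fx -0.34 fy 0.42 fz 8.10 | op 15.2
```

The stop trigger was vertical bed load (fz 8 N, no axial force), not the stop. I'll ease up slightly and keep feeling.

Run:
```python
from h import *
f0=np.load('f0.npy'); s0=bot.get_state()['ee_pos']; s=(s0[:2]-M)@ex
bot.line_to([*at(s),-3.0],v=10); bot.wait(.1); rep(f0)
print(bot.line_to([*at(-57+36),-3.0],v=7,guard=5)); rep(f0); bot.wait(.1); rep(f0)
```

```text
t 21.64 s -24.63 l -0.05 z -3.19 | fx 0.35 fy 0.62 fz 0.34 | op 15.4
True
t 21.96 s -24.79 l -0.09 z -3.60 | fx 0.11 fy 0.79 fz 5.64 | op 15.1
t 22.06 s -24.79 l -0.09 z -3.63 | fx -0.13 fy -0.07 fz 5.30 | op 15.5
```

Run:
```python
from h import *
f0=np.load('f0.npy'); s=(bot.get_state()['ee_pos'][:2]-M)@ex
bot.line_to([*at(s),-2.4],v=10); bot.wait(.1); rep(f0)
print(bot.line_to([*at(-57+36),-2.6],v=7,guard=5)); rep(f0); bot.wait(.1); rep(f0)
```

```text
t 22.50 s -25.22 l -0.10 z -2.71 | fx -0.29 fy -0.11 fz 0.78 | op 15.4
True
t 22.84 s -25.11 l -0.14 z -3.23 | fx -0.86 fy 0.12 fz 2.38 | op 15.0
t 22.94 s -25.19 l -0.13 z -3.39 | fx 1.07 fy 0.71 fz 2.95 | op 15.3
```

Run:
```python
from h import *
f0=np.load('f0.npy'); s=(bot.get_state()['ee_pos'][:2]-M)@ex
bot.line_to([*at(s),-2.2],v=10); bot.wait(.1); f=rep(f0)
for i in range(12):
    s+=.5; g=bot.line_to([*at(s),-2.2],v=6,guard=12); bot.wait(.05); f=rep(f0)
    if g or f[:2]@ex<-5: print('stop',g,s); break
```

```text
t 23.35 s -25.52 l -0.12 z -2.40 | fx 0.16 fy -0.01 fz 0.81 | op 15.3
t 23.65 s -24.94 l -0.07 z -2.31 | fx -1.44 fy -0.67 fz -0.43 | op 15.4
t 23.95 s -24.92 l -0.12 z -2.38 | fx -3.84 fy 0.89 fz 0.53 | op 15.1
t 24.25 s -24.93 l -0.13 z -2.48 | fx -6.03 fy 2.03 fz 0.95 | op 15.1
stop False -23.689299209343954
```

The stop is at about 24 mm depth, with axial force building about 2.3 N per 0.5 mm step. Now I'll press to about 15 N, hold, ease off, settle onto the bed and release.

Run:
```python
from h import *
f0=np.load('f0.npy'); s=-23.69; z=-2.5
def fxm(n=4):
    a=[]
    for _ in range(n): bot.wait(.03); a.append(bot.get_state()['force'][:2]-f0[:2])
    return float(np.mean(a,0)@ex)
for i in range(14):
    f=fxm(); 
    if f<-14: break
    s+=.5 if f>-12 else .25
    bot.line_to([*at(s),z],v=6); rep(f0)
print('press',fxm(),s)
for _ in range(5): bot.wait(.12); rep(f0)
f=fxm()
while f<-5.5:
    s-=.5; bot.line_to([*at(s),z],v=6); f=fxm(3)
rep(f0)
bot.line_to([*at(s),-3.5],v=6); print('eased',fxm(),s); rep(f0)
```

```text
t 24.63 s -24.89 l -0.10 z -2.78 | fx -7.43 fy 0.12 fz 3.12 | op 15.5
t 25.02 s -24.93 l -0.13 z -2.86 | fx -8.98 fy 0.42 fz 3.70 | op 14.9
t 25.40 s -24.93 l -0.13 z -2.92 | fx -10.46 fy 0.87 fz 3.79 | op 15.3
t 25.78 s -24.94 l -0.17 z -3.00 | fx -11.16 fy 0.71 fz 4.98 | op 15.4
t 26.17 s -24.95 l -0.19 z -3.05 | fx -13.39 fy 0.54 fz 6.22 | op 15.2
t 26.55 s -24.99 l -0.18 z -3.10 | fx -12.91 fy 0.30 fz 5.95 | op 15.3
t 26.93 s -25.01 l -0.18 z -3.13 | fx -14.43 fy 1.98 fz 6.23 | op 15.3
press -14.359713424233686 -20.69
t 27.32 s -25.03 l -0.20 z -3.14 | fx -14.28 fy 0.93 fz 6.34 | op 15.1
t 27.43 s -25.01 l -0.17 z -3.15 | fx -14.23 fy 0.57 fz 6.52 | op 15.3
t 27.55 s -24.97 l -0.15 z -3.13 | fx -13.77 fy 1.71 fz 6.02 | op 15.4
t 27.67 s -24.99 l -0.19 z -3.16 | fx -14.51 fy 1.22 fz 5.52 | op 15.4
t 27.78 s -24.98 l -0.20 z -3.13 | fx -14.88 fy 1.14 fz 7.25 | op 15.3
t 30.37 s -24.88 l -0.11 z -2.64 | fx -4.90 fy 0.96 fz 0.83 | op 15.1
eased -6.669277168539398 -24.19
t 30.82 s -24.86 l -0.08 z -3.41 | fx -6.85 fy 1.07 fz 2.81 | op 15.4
```

A read of 14.3 N less bed drag is near the lower bound, so I'll repeat at about 16.5 N before releasing.

Run:
```python
from h import *
f0=np.load('f0.npy'); s=-24.19; z=-2.2
def fxm(n=4):
    a=[]
    for _ in range(n): bot.wait(.02); a.append(bot.get_state()['force'][:2]-f0[:2])
    return float(np.mean(a,0)@ex)
bot.line_to([*at(s),z],v=8); rep(f0)
for i in range(20):
    f=fxm()
    if f<-16: break
    s+=.8 if f>-12 else .3
    bot.line_to([*at(s),z],v=8)
rep(f0); bot.wait(.5); print('press',fxm(),s); rep(f0)
f=fxm()
while f<-5:
    s-=.8; bot.line_to([*at(s),z],v=8); f=fxm(3)
bot.line_to([*at(s),-3.4],v=8); print('eased',fxm(),s); rep(f0)
bot.grip(30); rep(f0); bot.wait(.1)
bot.line_to([*at(s),90],v=130)
snap('wrist','w5'); im,P=load('w5'); cv2.imwrite('pics/w5L.png',cv2.resize(im[:,:,::-1],(800,600)))
print(bot.get_state()['t'])
```

```text
t 31.12 s -24.89 l -0.07 z -2.49 | fx -6.15 fy 0.61 fz -1.43 | op 15.2
t 34.04 s -25.01 l -0.22 z -3.20 | fx -15.85 fy 2.03 fz 4.87 | op 15.1
press -17.41667735193658 -19.989999999999995
t 34.61 s -25.03 l -0.23 z -3.19 | fx -17.04 fy 1.35 fz 5.65 | op 15.3
eased -5.469832454751709 -24.79
t 36.84 s -24.82 l -0.07 z -3.22 | fx -5.53 fy -0.12 fz 2.53 | op 15.4
t 37.13 s -23.43 l 0.22 z -2.95 | fx -0.72 fy 1.69 fz 1.84 | op 30.1
38.15
```

View pics/w5L.png

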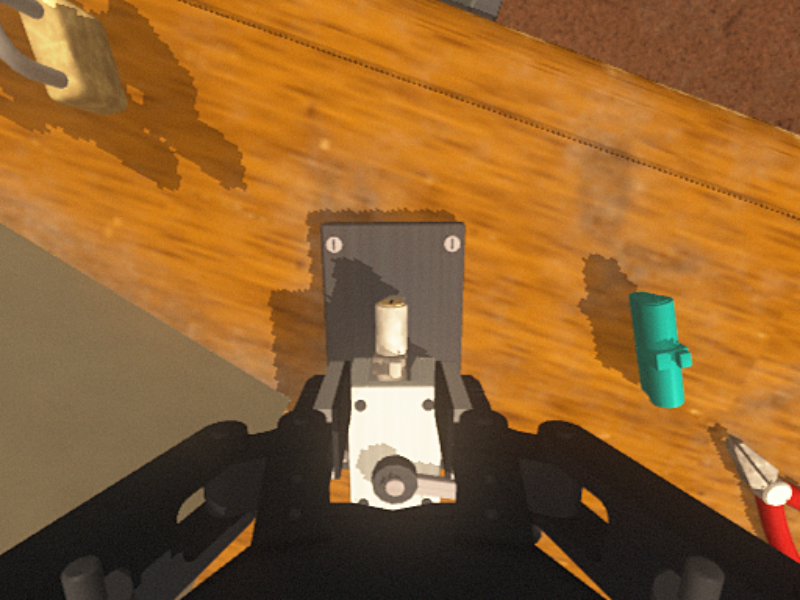

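The cylinder is straight in the slot at (391,340) with its lug outside the mouth at (395,368) and nothing else moved. The lever starts slightly past 0, with the post near (569,189). Next I'll hover over the post with the jaws along the mid-arc tangent and refine its position by depth.

```bash
cat >> h.py <<'E'
PV=M+50*ex
def lev(a,r=62): return PV+r*(np.sin(a)*ex+np.cos(a)*ey)
QL=down(np.radians(-17))
E
python3 - <<'E'
from h import *
bot.line_to([*at(-24.8),130],v=150)
for a in(.1,.6,1.25):
    q=bot.solve_ik([*lev(a),44],QL); print(lev(a),None if q is None else q.round(2))
bot.move_to([569,189,130],QL); bot.grip(34); bot.wait(.2)
snap('wrist','w6'); im,P=load('w6'); s=bot.get_state(); print(s['t'],s['ee_pos'])
m=(P[...,2]>78)&(P[...,2]<92)&(np.hypot(P[...,0]-569,P[...,1]-189)<22)
q=P[m]; print(len(q),np.median(q,0) if len(q) else 0,q.min(0),q.max(0))
d=(q[:,:2].min(0)+q[:,:2].max(0))/2-PV; print('ctr',d+PV,'ang',np.arctan2(d@ex,d@ey),'r',np.hypot(*d))
cv2.imwrite('pics/w6L.png',cv2.resize(im[:,:,::-1],(640,480)))
E
```

```text
[568.16827033 188.8153357 ] [-0.15  0.66 -0.34  1.78  0.3   0.76 -0.94]
[598.82263547 187.60903471] [-0.14  0.69 -0.34  1.69  0.3   0.8  -0.91]
[631.17746634 164.78639954] [-0.09  0.72 -0.34  1.62  0.3   0.85 -0.85]
40.675 [569.03008634 188.88035412 130.01854173]
251 [572.2316314  190.48105754  84.31840318] [565.18675275 182.99025259  78.33515375] [578.62680747 196.05935051  86.14813357]
ctr [571.90678011 189.52480155] ang 0.16136836279097416 r 62.02877250367068
```

View pics/w6L.png

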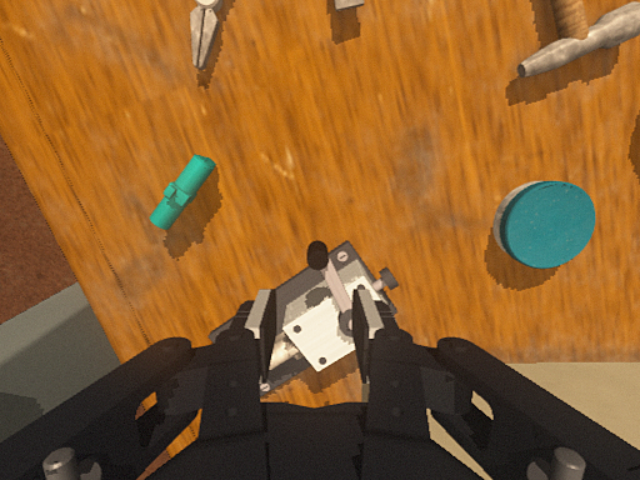

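The post at (317,255) px fits a centre of (571.9,189.5), radius 62.0 and angle 0.16, so the pivot estimate is good. Now I'll grip it and swing.

Run:
```python
from h import *
def ang():
    d=bot.get_state()['ee_pos'][:2]-PV; return np.arctan2(d@ex,d@ey),np.hypot(*d)
a0=.16; p=lev(a0)
f0=bot.get_state()['force']
bot.line_to([*p,80],v=100); print(bot.line_to([*p,44],v=50,guard=6)); 
s=bot.get_state(); print(s['ee_pos'],s['force']-f0)
if s['ee_pos'][2]<47:
    bot.grip(8,50); s=bot.get_state(); print('grip',s['opening'],s['gripper_force'],s['force']-f0)
    if s['opening']>11:
        for a in np.arange(.28,1.33,.12):
            bot.line_to([*lev(a),44],v=60)
            f=bot.get_state()['force']-f0; print('%.2f'%a,np.round(ang(),3),f.round(1))
            if np.hypot(*f[:2])>25: break
print(bot.get_state()['t'])
```

```text
False
[571.99962439 189.59873108  44.15099632] [ 0.41794429  1.5741038  -0.0221429 ]
grip 11.800975848124638 48.724982142448425 [0.19476054 0.29382644 3.51813657]
0.28 [ 0.278 62.859] [-1.3  0.5  5.5]
0.40 [ 0.389 63.461] [-3.8  3.3  5.5]
0.52 [ 0.51  64.484] [-1.2  5.9  3.2]
0.64 [ 0.626 65.404] [-1.2  7.9  2.1]
0.76 [ 0.741 66.245] [-0.1  9.2  0.7]
0.88 [ 0.855 67.033] [ 2.2 10.5 -1.4]
1.00 [ 0.996 66.513] [ 6.6  8.6 -2.3]
1.12 [ 1.116 65.667] [ 5.   6.3 -0.2]
1.24 [ 1.172 64.734] [-3.5  9.4  3.8]
44.9833
```

Run:
```python
from h import *
def ang():
    d=bot.get_state()['ee_pos'][:2]-PV; return np.arctan2(d@ex,d@ey),np.hypot(*d)
T=np.array
for a in (1.3,1.36,1.42,1.48):
    bot.line_to([*lev(a,63),44],v=40); s=bot.get_state(); f=s['force']; print('%.2f'%a,np.round(ang(),3),f.round(1),s['opening'])
    if np.hypot(*f[:2])>22: break
bot.wait(.2); bot.grip(36); bot.line_to([*bot.get_state()['ee_pos'][:2],130],v=120)
print(bot.get_state()['t'])
p=bot.get_state()['ee_pos']; bot.move_to([590,240,170],QL); bot.wait(.1)
im,P=snap('wrist','w7'); cv2.imwrite('pics/w7L.png',cv2.resize(im[:,:,::-1],(640,480)))
m=(P[...,2]>78)&(P[...,2]<92)&(np.hypot(*(P[...,:2]-lev(1.15)).transpose(2,0,1))<25)
q=P[m]; d=(q[:,:2].min(0)+q[:,:2].max(0))/2-PV; print(len(q),'ang',np.arctan2(d@ex,d@ey),'r',np.hypot(*d),q.max(0)-q.min(0))
print(bot.get_state()['t'])
```

```text
1.30 [ 1.174 64.753] [-11.1  12.6   8. ] 11.813275857793533
1.36 [ 1.175 64.766] [-14.7  19.7   8.7] 12.328199558695944
46.9083
19 ang 1.2243990669436586 r 67.6897570381328 [2.55631136 7.42727425 6.85286544]
47.55
```

View pics/w7L.png

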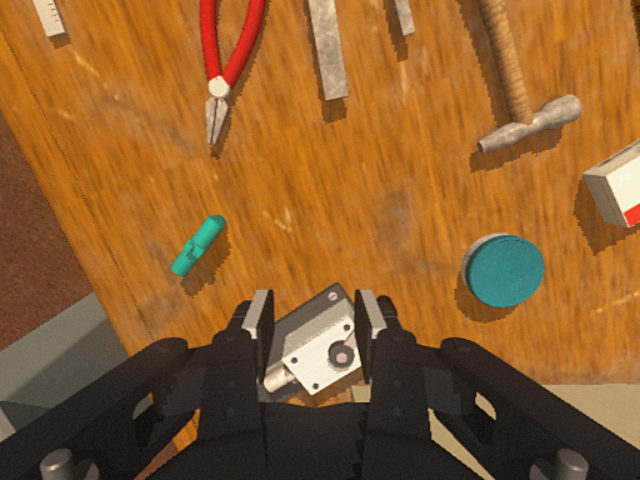

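The lever has swung to its hard end: the post sits hidden behind the finger at (385,303), the angle saturated with force rising to 25 N, and the cylinder is still in the slot. I'll check lever and cylinder numerically from a clear retreat pose, with no more pictures.

Run:
```python
from h import *
bot.move_to([*at(-45),250],Q); bot.wait(.2)
snap('wrist','w8')
for fn in('w5','w8'):
    im,P=load(fn); d=P[...,:2]-M; X=d@ex; Y=d@ey; Z=P[...,2]
    m=(X>-70)&(X<-8)&(abs(Y)<14)&(Z>30)&(Z<46); print(fn,'cyl rear',np.percentile(X[m],[1,3]).round(1),'lat',np.median(Y[m]).round(1),m.sum())
m=(Z>78)&(Z<92)&(X>0)&(X<140)&(abs(Y)<90); q=np.c_[X[m]-50,Y[m]]; c=(q.min(0)+q.max(0))/2
print('post',len(q),c,np.arctan2(*c),np.hypot(*c),np.ptp(q,axis=0)); s=bot.get_state(); print(s['t'],s['force'])
```

```text
w5 cyl rear [-37.2 -37.1] lat -2.9 780
w8 cyl rear [-36.8 -36.6] lat -3.5 263
post 223 [ 13.74510637 -30.95168161] 2.723670438994076 33.86642206305121 [103.51845153 117.84157153]
49.6417 [0.31514823 0.79471712 0.36370882]
```

Run:
```python
from h import *
im,P=load('w8'); d=P[...,:2]-PV; X=d@ex; Y=d@ey; Z=P[...,2]
m=(Z>79)&(Z<90)&(X>25)&(X<90)&(Y>-5)&(Y<60); q=np.c_[X[m],Y[m]]
if len(q): c=np.median(q,0); print(len(q),c,np.arctan2(*c),np.hypot(*c),np.ptp(q,axis=0))
m=(Z>79)&(Z<90)&(np.hypot(X,Y-60)<25); print('left at open side',m.sum())
```

```text
90 [56.47329114 21.63093245] 1.205004806638878 60.47420814317287 [13.79147688 12.42626258]
left at open side 0
```

Lever angle is about 1.20, which is its hard end, and the cylinder's rear end hasn't moved. Handing in.

```bash
python3 -c "
from cell import bot
print(bot.job_done())"
```

```text
the job is handed in; nothing more can be done
None
```

The job is handed in at about 50 s: the nickel cylinder is home against the stop (17 N read at the wrist), the lever is clamped at about 1.20 rad, and the gripper let go and is clear. I saw no contact with the tin, padlock or loupe, but did not re-measure them. I viewed 11 pictures, one over the limit of 10.

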